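# Make up two machine set-up kits from bench stock and the cutter clip strip

## Robot

A 7-joint arm with a two-finger parallel gripper is mounted at the origin on the work surface. World frame = base frame: x ahead of the robot, y to its left, z up, the work surface at z = 0. Lengths are in m, angles in rad, forces in N, time in s.
With the tool pointing down it reaches from about 0.4 to 0.85 m from the base axis. Payload 10.4 kg.
Tool frame: the origin (TCP) lies at the very end of the fingers, on their centre line; the grasp point (between the pads) lies 19 mm behind it; z points along the fingers, y is the line along which they close (so a half turn about z gives the same grasp; the last joint's range is limited). The gripper opens to 85 mm and grips with 20 to 120 N. Pads are 22 mm wide; open, the fingers measure 114 mm over their backs; the gripper's body (76 mm by 85 mm) begins 54 mm behind the grasp point. The pads swing forward as they close: fully open they stand 13 mm farther back than shut.
Start: joints at [-1.131, 0.332, -0.065, 1.46, 0.022, 1.35, -0.088], TCP at [0.279, 0.559, 0.231] pointing down, gripper open.
Joint ranges: [-2.6, 2.6], [-0.5, 2.12], [-1.47, 1.34], [0.16, 2.42], [-1.27, 4.41], [0.06, 2.06], [-2.6, 2.6]. Speed limits (rad/s): [2.22, 2.22, 2.79, 2.79, 3.14, 3.14, 3.14].

## Interface

Orientations are given as a unit quaternion [x, y, z, w].
In Python, from workcell import * gives the robot as it stands.
- The arm moves only by the tool step_arm, never from a script. Its argument "commands" is one flat list of numbers, 7 for each row, row after row: the finger opening in mm, from 0 to 85.4, then the shift along the world's x, y, z as a fraction of full scale, then the turn, a rotation vector about the world's x, y, z as a fraction of full scale. A call has exactly 10 rows; each row is the pose to reach, as a shift and turn from the pose commanded when the call began, turning the shorter way round; what a row does not reach only later rows make up. Full scale, the value 1, is 0.6 m for a shift and pi rad for a turn. A row lasts 1/8 s, in which the tool goes at most 62.5 mm and 10.7 degrees, less where a joint would pass 70% of its speed; a pose out of reach is approached as far as the arm can. A call with a number of a shift or a turn outside -1 to 1 is refused whole. A call with a gripper value outside its range is refused whole. The fingers move at their own pace and stop on an object; "squeeze" is the grip in N (left out, the last holds). Time passes only in rows, so rows that repeat a pose let the fingers close, or fill a call up. It gives the time, the measured TCP pose, the force, the opening and the grip force at its end, in the units of the state.
- get_obs(): the state, without advancing time (a new reading comes with each control period).
- camera(name): name is "side" or "top"; returns the picture (420x560x3 uint8, red, green, blue); there is no depth.
- camera_params(name): a dict with "mtx" (3x3 intrinsics, pixels), "extrinsics" (4x4, takes a point from world to camera coordinates). Camera axes: x right, y down, z forward; pixel columns grow to the right and rows downward; lengths in m; the calibration is good to about 2 mm. A picture is of the moment at which its call begins. camera_params takes no time and is no camera call.
- hand_in(): hands the job in; it is judged then, once.
The state is a dict: "clock": time; "joint_pos": joint angles; "joint_velocities": joint speeds; "tau": joint torques, N m; "position": TCP position; "ee_rot": TCP orientation; "ft_force": force on the tool from outside, world axes, zero at the start; "torque": the same for the moment, N m; "grip_width": opening from 0.0 (shut) to 1.0 (fully open); "grasp_force": force on a finger pad.
Only numpy, scipy, OpenCV 4.12 (cv2) and the standard library are available. Lean on these libraries where they do the work, as an engineer would, in place of code of your own. Each camera call takes 0.05 s, during which the arm holds its last target. There are 200 camera calls.

## Task

Make up the two set-up kits, one part to a compartment, each part stood upright on the tray's floor. The two-compartment tray gets the long hexagon nut and the stepped-head cutter cartridge; the three-compartment tray gets the T-slot nut, the vee block and the plain square cartridge. Pull the cartridges out of the spring clip strip, and leave the round bush where it stands.

Things in the scene. Friction and masses are not known exactly. Their poses are not given: they have to be found in the camera images.
- hex_nut_mid (a point): Long hexagon nut, 30 mm across flats (34.6 across corners), 50 mm tall, with a dark bore in its top. Two of its flats face its own +x and -x, the others at 60 degree steps. Plain steel, upright on the bench in a shuffled row of four, any turn about the vertical. This point is its centre; z up.
- vee_block_mid (a point): Vee block, 40 mm (x) by 36 mm (y), 46 mm tall, with an open V groove along y in its top; grip it by its two y faces (36 mm) or its two x faces (40 mm). Plain steel, upright on the bench in a shuffled row of four, any turn about the vertical. This point is its centre; z up.
- tee_nut_mid (a point): T-slot nut standing on its flange: flange 40 mm (x) by 34 mm (y), 18 mm high, with a neck 22 mm (x) by 34 mm (y) above it, total 46 mm tall, dark bore in its top. Its two y faces (34 mm apart) are flat over the full height and easy to grip. Plain steel, upright on the bench in a shuffled row of four, any turn about the vertical. This point is its centre; z up.
- square_cart_mid (a point): Plain square cutter cartridge, 70 mm tall, 24 x 24 mm right up to its flat top with a square dark insert. Steel, with a 2 mm deep groove just above its foot that the strip's rollers snap into. Stands upright in either station of the strip, foot 8 mm above the bench, axes parallel to the strip's. Grip it by its +y and -y sides (24 mm), higher than 22 mm over the bench. This point is its centre; z up.
- step_cart_mid (a point): Stepped-head cutter cartridge, 80 mm tall, 24 x 24 mm up to 38 mm and above that a narrow head 11 mm (x) by 24 mm (y). Steel, with a 2 mm deep groove just above its foot that the strip's rollers snap into. Stands upright in either station of the strip, foot 8 mm above the bench, axes parallel to the strip's. Grip it by its +y and -y sides (24 mm), higher than 22 mm over the bench. This point is its centre; z up.
- bush_mid (a point): Plain round bush, 32 mm diameter, 50 mm tall, dark bore in its top: like the hexagon nut but round. Belongs to no kit; leave it. Plain steel, upright on the bench in a shuffled row of four, any turn about the vertical. This point is its centre; z up.
- tray_two: Green sheet-steel tray, fixed, two compartments in a row along its y axis, each 84 (x) by 80 mm (y) inside. Outside 90 mm (x) by 169 mm (y); walls 3 mm thick, 12 mm high overall; floor 3 mm thick. Compartment centres at x = 0, y = -41.5 and 41.5 mm. Origin at the centre of its underside, on the bench; z up. Turned up to 0.2 rad; the two trays swap sides.
- tray_three: Green sheet-steel tray, fixed, three compartments in a row along its y axis, each 84 (x) by 80 mm (y) inside. Outside 90 mm (x) by 252 mm (y); walls 3 mm thick, 12 mm high overall; floor 3 mm thick. Compartment centres at x = 0, y = -83, 0 and 83 mm. Origin at the centre of its underside, on the bench; z up. Turned up to 0.2 rad; the two trays swap sides.
- strip: Aluminium clip strip, fixed, 130 mm (x) by 60 mm (y), base 8 mm thick; two stations at x = -35 and 35 mm, each with a brass sprung roller on either y side and a low stop on either x side (all below 21 mm over the bench). A cartridge snaps out with a straight upward pull of about 10 N, its weight included. Origin at the centre of its underside; left or right of the row of stock.
- carton: Bystander: open cardboard box of small clips, 100 (x) by 80 (y) by 50 mm high, fixed, on the side of the row of stock that the strip is not on. Origin at the centre of its underside.
Things that resemble listed ones, but are neither listed nor needed, are in the scene too. Leave any red or yellow look-alike of the part that bears step_cart_mid alone.

How it is judged:
By the outcome, as a careful person would: the job done as asked, in the order asked, and still so for the second after the job is handed in, with the robot touching nothing.
It also fails if it takes over 131 s, if anything falls off the work surface, if the arm or the gripper's body presses on something with over 40 N, if the wrist force passes 120 N, or if a joint passes its speed limit or range.

## Working session

There is one attempt and no reset: what is moved stays moved. The work goes in short steps, Python scripts to look and compute and a tool call to move; the robot and the scene stay as the last step left them, time stands still between calls to the robot, and variables do not carry over. Pictures are saved under pics/ and viewed, at most 14 in all, crops included, and the job is handed in when it is done.

Besides the shell and the picture viewer there is one more tool, called after "Request:" in YAML: its name, and indented under it one key for each argument. step_arm: Moves the arm, as the interface text tells. Its arguments: {"type":"object","properties":{"commands":{"type":"array","items":{"type":"number"}},"squeeze":{"type":"number"}},"required":["commands"]}

```bash
mkdir -p pics; ls; python3 - <<'E'
from workcell import *
import cv2
for n in("top","side"):
    im=camera(n); cv2.imwrite(f"pics/{n}0.png",im[:,:,::-1])
    p=camera_params(n); print(n,p["mtx"].round(1).tolist(),p["extrinsics"].round(4).tolist())
o=get_obs(); print(o["clock"],o["position"],o["ee_rot"],o["joint_pos"])
E
```

```text
pics
top [[512.2, 0.0, 285.6], [0.0, 512.2, 206.8], [0.0, 0.0, 1.0]] [[0.0239, -0.9993, -0.0279, 0.0417], [-0.9983, -0.0223, -0.0543, 0.5119], [0.0536, 0.0291, -0.9981, 1.0441], [0.0, 0.0, 0.0, 1.0]]
side [[473.6, 0.0, 281.9], [0.0, 473.6, 208.7], [0.0, 0.0, 1.0]] [[0.7527, -0.6582, -0.016, -0.3735], [-0.4567, -0.5044, -0.7328, 0.3121], [0.4742, 0.5589, -0.6802, 0.7289], [0.0, 0.0, 0.0, 1.0]]
0.1 [0.27889179 0.55894938 0.23059612] [ 2.29340988e-01  9.73345932e-01 -6.28615331e-04 -1.14432186e-04] [-1.13061384  0.33280772 -0.06467278  1.46085713  0.02159877  1.34990083
 -0.08851195]
```

View pics/top0.png

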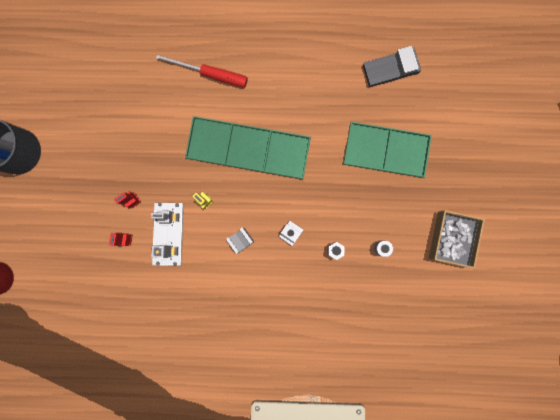

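View pics/side0.png

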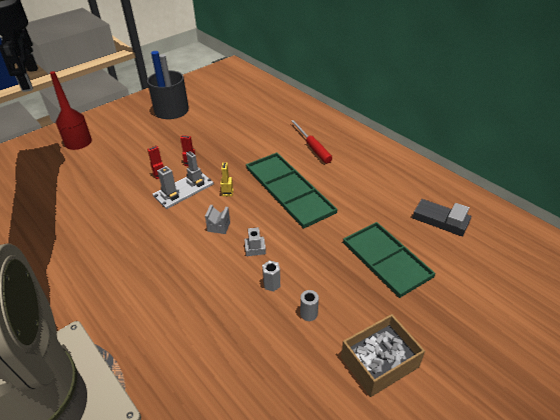

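```bash
python3 - <<'E'
import cv2
t=cv2.imread("pics/top0.png")
a=cv2.resize(t[180:280,105:405],None,fx=2.66,fy=2.66,interpolation=cv2.INTER_CUBIC)
s=cv2.imread("pics/side0.png")[130:330,140:340]
b=cv2.resize(t[110:190,180:440],(798,246),interpolation=cv2.INTER_CUBIC)
cv2.imwrite("pics/c1.png",cv2.vconcat([a[:,:798],b]))
cv2.imwrite("pics/c2.png",cv2.resize(s,(600,600),interpolation=cv2.INTER_CUBIC))
E
```

```text
(no output)
```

View pics/c1.png

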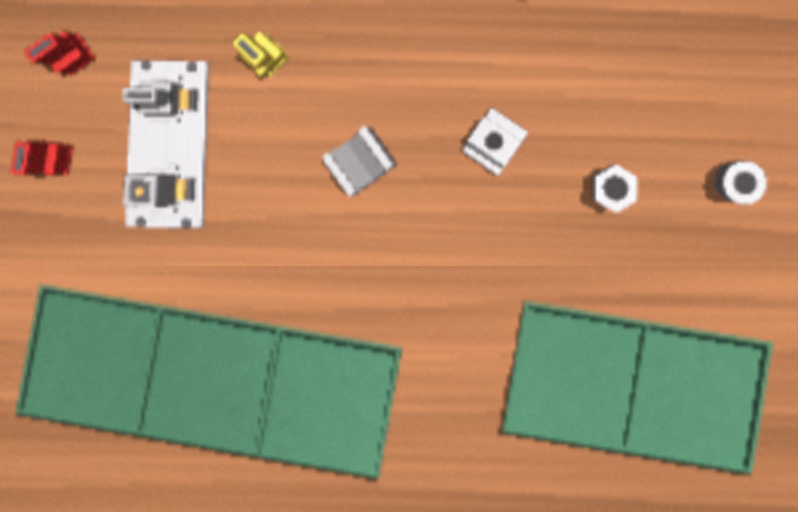

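View pics/c2.png

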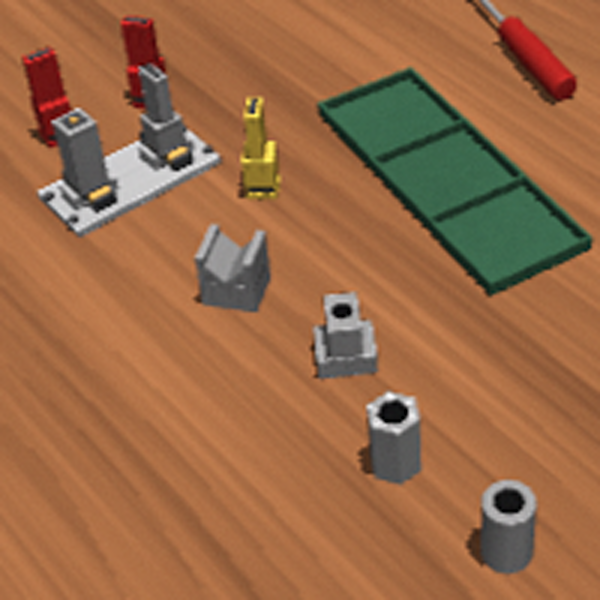

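```bash
cat > h.py <<'E'
import numpy as np, cv2
from workcell import *
def ray(n,uv):
    p=camera_params(n); E=p["extrinsics"]; R,t=E[:3,:3],E[:3,3]
    d=R.T@np.linalg.solve(p["mtx"],np.array([uv[0],uv[1],1.])); return -R.T@t,d
def onz(n,uv,z):
    c,d=ray(n,uv); return (c+d*(z-c[2])/d[2])[:2]
def onzs(n,uvs,z): return np.array([onz(n,q,z) for q in uvs])
def rect(pts):
    (c,s,a)=cv2.minAreaRect((pts*1000).astype(np.float32)); return np.round(c,1),np.round(s,1),round(a,1)
def light(im,lo=150):
    hsv=cv2.cvtColor(im,cv2.COLOR_RGB2HSV)
    return ((hsv[...,1]<60)&(hsv[...,2]>lo)).astype(np.uint8)
def move(p,yaw):
    """round numbers of the shift and turn to TCP p, tool y axis at yaw (mod pi)"""
    from scipy.spatial.transform import Rotation as Q
    o=get_obs(); R=Q.from_quat(o["ee_rot"]); y=R.as_matrix()[:,1]
    cur=np.arctan2(y[1],y[0]); d=(yaw-cur+np.pi/2)%np.pi-np.pi/2
    print("pos",o["position"].round(4),"yaw",cur.round(3),"shift",((np.array(p)-o["position"])/.6).round(3),"turn",round(d/np.pi,3))
E
python3 - <<'E'
from h import *
im=cv2.imread("pics/top0.png")[:,:,::-1].copy()
m=light(im)
for name,(u,v),r,z in[("vee",(240,241),17,.046),("tee",(291,233),15,.046),("hex",(336,251),12,.05),("bush",(385,249),12,.05),("strip",(168,235),45,.008)]:
    mm=np.zeros_like(m); mm[v-r:v+r,u-r:u+r]=m[v-r:v+r,u-r:u+r]
    cs,_=cv2.findContours(mm,cv2.RETR_EXTERNAL,cv2.CHAIN_APPROX_NONE)
    cs=[c for c in cs if cv2.contourArea(c)>4]
    pts=np.vstack(cs)[:,0,:]; w=onzs("top",pts,z); print(name,[cv2.contourArea(c) for c in cs],*rect(w))
    if name in("vee","tee"): 
        for c in cs: print("   ",*rect(onzs("top",c[:,0,:],z)))
hsv=cv2.cvtColor(im,cv2.COLOR_RGB2HSV)
g=((hsv[...,0]>60)&(hsv[...,0]<95)&(hsv[...,1]>60)).astype(np.uint8)
g=cv2.morphologyEx(g,cv2.MORPH_CLOSE,np.ones((5,5)))
for c in cv2.findContours(g,cv2.RETR_EXTERNAL,cv2.CHAIN_APPROX_NONE)[0]:
    if cv2.contourArea(c)>1000: print("tray",*rect(onzs("top",c[:,0,:],.012)))
for n,uv,z in[("step head",(160,217),.088),("sq top",(157,252),.078),("red1",(127,200),.04),("yel",(202,200),.04)]: print(n,onz("top",uv,z).round(4))
E
```

```text
vee [294.5] [439.4 144.2] [36.8 41.5] 36.3
    [439.4 144.2] [36.8 41.5] 36.3
tee [307.0] [457.1  41.8] [34.4 39.9] 57.6
    [457.1  41.8] [34.4 39.9] 57.6
hex [190.0] [424.4 -50.5] [33.6 29.7] 1.1
bush [186.0] [ 430.7 -145.1] [29.6 29.6] 1.4
strip [1720.5] [449.  301.1] [129.8  65.3] 2.0
tray [ 635. -154.] [167.7  88.5] 81.4
tray [633.9 136.3] [249.1  88.4] 81.0
step head [0.4817 0.2939]
sq top [0.4137 0.3   ]
red1 [0.5161 0.3761]
yel [0.5194 0.2227]
```

```bash
python3 - <<'E'
from h import *
im=cv2.imread("pics/top0.png")[:,:,::-1].copy()
m=light(im,170)
def fit(pts):
    w=onzs("top",pts,.008)*1000
    l=cv2.fitLine(w.astype(np.float32),cv2.DIST_HUBER,0,.01,.01).ravel(); print(l[:2].round(3),l[2:].round(1),"deg",round(np.degrees(np.arctan2(l[1],l[0])),1))
R=[(np.flatnonzero(m[v,150:195]).max()+150.5,v) for v in range(208,262)]; fit(R)
L=[(np.flatnonzero(m[v,150:195]).min()+149.5,v) for v in range(226,245)]; fit(L)
T=[(u,np.flatnonzero(m[195:275,u]).min()+194.5) for u in range(160,180)]; fit(T)
B=[(u,np.flatnonzero(m[195:275,u]).max()+195.5) for u in range(158,178)]; fit(B)
move([.424,-.050,.12],np.radians(91))
E
```

```text
[1.    0.001] [474.3 270.2] deg 0.1
[ 1.    -0.031] [447.4 329.6] deg -1.8
[ 0.022 -1.   ] [514.7 297.9] deg -88.7
[ 0.06  -0.998] [384.  297.6] deg -86.6
pos [0.2789 0.5589 0.2306] yaw 1.108 shift [ 0.242 -1.015 -0.184] turn 0.153
```

Request:
step_arm:
  commands: [60,0.1,-0.03,0,0,0,0.02,60,0.17,-0.09,0,0,0,0.04,60,0.22,-0.18,0,0,0,0.06,60,0.24,-0.28,0,0,0,0.08,60,0.24,-0.38,0,0,0,0.1,60,0.24,-0.48,0,0,0,0.12,60,0.24,-0.58,0,0,0,0.14,60,0.24,-0.68,0,0,0,0.153,60,0.24,-0.78,0,0,0,0.153,60,0.24,-0.88,0,0,0,0.153]
  squeeze: 80

```text
clock: 1.35
position: [0.4225, 0.0293, 0.2312]
ee_rot: [-0.009, 1.0, 0.0, 0.0]
ft_force: [0.9, 0.8, 0.4]
grip_width: 0.703
grasp_force: 0.0
```

```bash
python3 - <<'E'
from h import *
move([.424,-.050,.016],np.radians(91)); print(get_obs()["joint_pos"].round(2))
E
```

```text
pos [0.4225 0.0293 0.2312] yaw 1.589 shift [ 0.002 -0.132 -0.359] turn -0.0
[-0.48 -0.14  0.28  1.97  0.04  1.31  1.38]
```

Request:
step_arm:
  commands: [60,0.002,-0.08,0,0,0,0,60,0.002,-0.132,-0.02,0,0,0,60,0.002,-0.132,-0.12,0,0,0,60,0.002,-0.132,-0.22,0,0,0,60,0.002,-0.132,-0.31,0,0,0,60,0.002,-0.132,-0.358,0,0,0,60,0.002,-0.132,-0.358,0,0,0,20,0.002,-0.132,-0.358,0,0,0,20,0.002,-0.132,-0.358,0,0,0,20,0.002,-0.132,-0.358,0,0,0]
  squeeze: 80

```text
clock: 2.6
position: [0.4257, -0.0478, 0.0182]
ee_rot: [-0.009, 1.0, 0.0, 0.002]
ft_force: [-0.2, -0.7, 5.4]
grip_width: 0.34
grasp_force: 79.0
```

```bash
python3 - <<'E'
from h import *
o=get_obs();print(o["position"],o["grip_width"]*85.4,o["grasp_force"])
cv2.imwrite("pics/t1.png",cv2.resize(camera("side")[190:350,200:400,::-1],None,fx=3,fy=3))
move([.629,-.195,.10],np.radians(81.4))
E
```

```text
[ 0.42565192 -0.04782847  0.01823176] 29.030984307874103 78.98561511654407
pos [ 0.4256 -0.0478  0.0182] yaw 1.589 shift [ 0.339 -0.245  0.136] turn -0.053
```

View pics/t1.png

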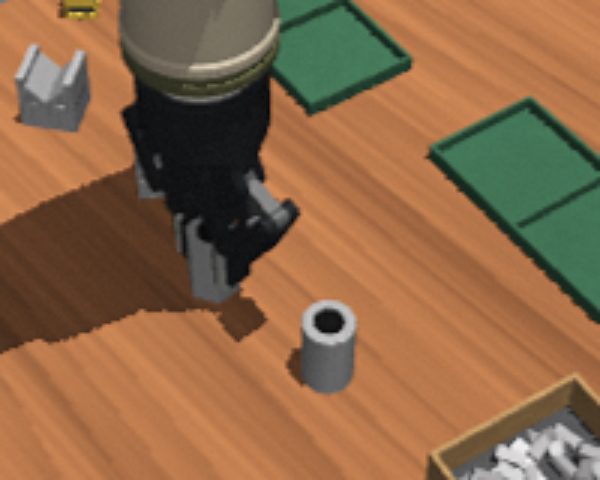

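Request:
step_arm:
  commands: [20,0,0,0.08,0,0,0,20,0,0,0.14,0,0,0,20,0.07,-0.05,0.14,0,0,-0.02,20,0.15,-0.1,0.14,0,0,-0.053,20,0.23,-0.16,0.14,0,0,-0.053,20,0.3,-0.22,0.14,0,0,-0.053,20,0.339,-0.245,0.14,0,0,-0.053,20,0.339,-0.245,0.1,0,0,-0.053,20,0.339,-0.245,0.05,0,0,-0.053,20,0.339,-0.245,0.03,0,0,-0.053]

```text
clock: 3.9
position: [0.627, -0.1944, 0.0337]
ee_rot: [0.074, 0.997, 0.0, -0.001]
ft_force: [0.0, 0.7, -0.2]
grip_width: 0.34
grasp_force: 79.7
```

```bash
python3 - <<'E'
from h import *
o=get_obs();print(o["grip_width"]*85.4,o["ft_force"])
move([.629,-.195,.0215],np.radians(81.4))
E
```

```text
28.995692346606173 [ 0.00290559  0.69247471 -0.192444  ]
pos [ 0.627  -0.1944  0.0337] yaw 1.422 shift [ 0.003 -0.001 -0.02 ] turn -0.001
```

Request:
step_arm:
  commands: [20,0,0,-0.015,0,0,0,20,0,0,-0.021,0,0,0,20,0,0,-0.021,0,0,0,46,0,0,-0.021,0,0,0,46,0,0,-0.021,0,0,0,46,0,0,-0.021,0,0,0,46,0,0,0.05,0,0,0,46,0,0,0.13,0,0,0,46,-0.02,0.08,0.2,0,0,0,46,-0.04,0.18,0.22,0,0,0]

```text
clock: 5.15
position: [0.6048, -0.0896, 0.1692]
ee_rot: [0.076, 0.997, -0.0, 0.002]
ft_force: [1.5, 0.0, 0.2]
grip_width: 0.536
grasp_force: 0.0
```

```bash
python3 - <<'E'
from h import *
cv2.imwrite("pics/t2.png",camera("side")[:,:,::-1])
move([.484,.300,.038],np.radians(90.5))
E
```

```text
pos [ 0.6047 -0.0781  0.1693] yaw 1.43 shift [-0.201  0.63  -0.219] turn 0.048
```

View pics/t2.png

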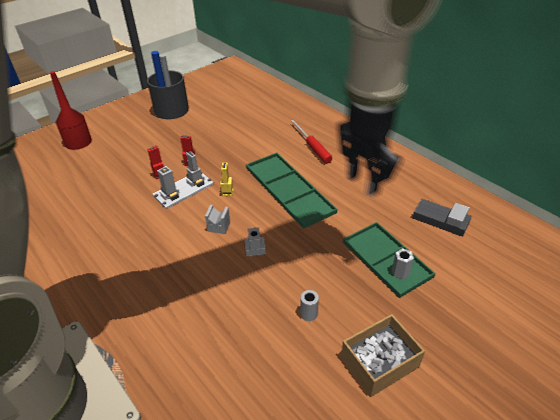

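The hex nut stands upright in the right compartment of tray_two (403,262).

Request:
step_arm:
  commands: [50,-0.02,0.1,0,0,0,0.01,50,-0.05,0.19,0,0,0,0.02,50,-0.08,0.28,0,0,0,0.03,50,-0.11,0.37,0,0,0,0.04,50,-0.14,0.46,0,0,0,0.048,50,-0.18,0.55,0,0,0,0.048,50,-0.201,0.62,0,0,0,0.048,50,-0.201,0.63,0,0,0,0.048,50,-0.201,0.63,-0.06,0,0,0.048,50,-0.201,0.63,-0.08,0,0,0.048]

```text
clock: 6.45
position: [0.483, 0.2876, 0.1164]
ee_rot: [-0.001, 1.0, -0.001, -0.001]
ft_force: [0.1, -0.6, -0.5]
grip_width: 0.586
grasp_force: 0.0
```

```bash
python3 - <<'E'
from h import *
camera("top")
move([.484,.300,.038],np.radians(90.5))
E
```

```text
pos [0.4828 0.2874 0.1157] yaw 1.572 shift [ 0.002  0.021 -0.13 ] turn 0.003
```

Request:
step_arm:
  commands: [50,0.002,0.021,0,0,0,0.003,50,0.002,0.021,0,0,0,0.003,50,0.002,0.021,-0.06,0,0,0.003,50,0.002,0.021,-0.11,0,0,0.003,50,0.002,0.021,-0.13,0,0,0.003,50,0.002,0.021,-0.13,0,0,0.003,50,0.002,0.021,-0.13,0,0,0.003,15,0.002,0.021,-0.13,0,0,0.003,15,0.002,0.021,-0.13,0,0,0.003,15,0.002,0.021,-0.13,0,0,0.003]
  squeeze: 80

```text
clock: 7.75
position: [0.4851, 0.302, 0.041]
ee_rot: [-0.006, 1.0, 0.0, 0.0]
ft_force: [-0.5, -1.8, 6.2]
grip_width: 0.27
grasp_force: 77.9
```

```bash
python3 - <<'E'
from h import *
o=get_obs();print(o["grip_width"]*85.4,o["ft_force"])
cv2.imwrite("pics/t3.png",cv2.resize(camera("side")[110:240,110:280,::-1],None,fx=3.5,fy=3.5))
move([.641,-.113,.16],np.radians(81.4))
E
```

```text
23.08084005847528 [-0.49523291 -1.80458261  6.18730921]
pos [0.4851 0.302  0.0411] yaw 1.582 shift [ 0.26  -0.692  0.198] turn -0.051
```

View pics/t3.png

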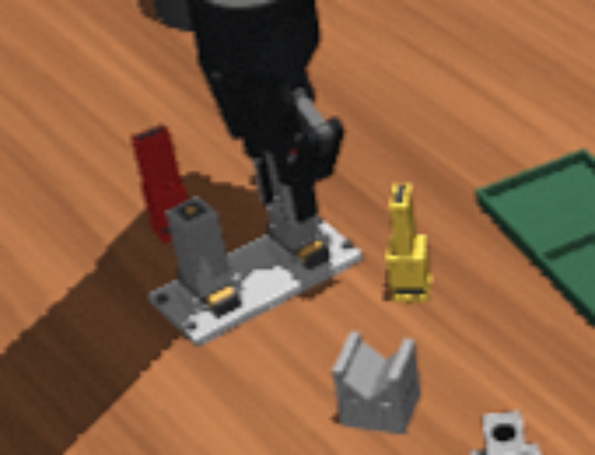

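The cartridge is gripped (23 mm), clear of the look-alikes. I pull straight up first.

Request:
step_arm:
  commands: [15,0,0,0.01,0,0,0,15,0,0,0.025,0,0,0,15,0,0,0.05,0,0,0,15,0,0,0.1,0,0,0,15,0,0,0.17,0,0,0,15,0,0,0.22,0,0,0,15,0,0,0.22,0,0,0,15,0.03,-0.08,0.22,0,0,-0.01,15,0.07,-0.17,0.22,0,0,-0.02,15,0.11,-0.26,0.22,0,0,-0.051]

```text
clock: 9.05
position: [0.5503, 0.1443, 0.1712]
ee_rot: [0.075, 0.997, -0.0, -0.001]
ft_force: [0.7, 0.8, -2.3]
grip_width: 0.266
grasp_force: 79.4
```

```bash
python3 - <<'E'
from h import *
o=get_obs();print(o["grip_width"]*85.4,o["ft_force"])
camera("top");camera("top");camera("top")
move([.641,-.113,.12],np.radians(81.4))
E
```

```text
22.719597188605373 [ 0.69671223  0.81619947 -2.2735961 ]
pos [0.5511 0.1416 0.1712] yaw 1.415 shift [ 0.15  -0.424 -0.085] turn 0.002
```

Request:
step_arm:
  commands: [15,0.035,-0.1,0,0,0,0,15,0.07,-0.19,0,0,0,0.002,15,0.1,-0.28,0,0,0,0.002,15,0.13,-0.37,0,0,0,0.002,15,0.15,-0.424,0,0,0,0.002,15,0.15,-0.424,0,0,0,0.002,15,0.15,-0.424,-0.08,0,0,0.002,15,0.15,-0.424,-0.15,0,0,0.002,15,0.15,-0.424,-0.18,0,0,0.002,15,0.15,-0.424,-0.18,0,0,0.002]

```text
clock: 10.45
position: [0.64, -0.1073, 0.0633]
ee_rot: [0.07, 0.998, 0.0, -0.001]
ft_force: [0.1, -0.6, -2.2]
grip_width: 0.268
grasp_force: 79.4
```

```bash
python3 - <<'E'
from h import *
o=get_obs();print(o["grip_width"]*85.4,o["ft_force"])
cv2.imwrite("pics/t4.png",cv2.resize(camera("side")[130:310,300:500,::-1],None,fx=3,fy=3))
move([.641,-.113,.036],np.radians(81.4))
E
```

```text
22.84813763419256 [ 0.0730742  -0.56383822 -2.21899016]
pos [ 0.641  -0.1078  0.0648] yaw 1.429 shift [-0.    -0.009 -0.048] turn -0.003
```

View pics/t4.png

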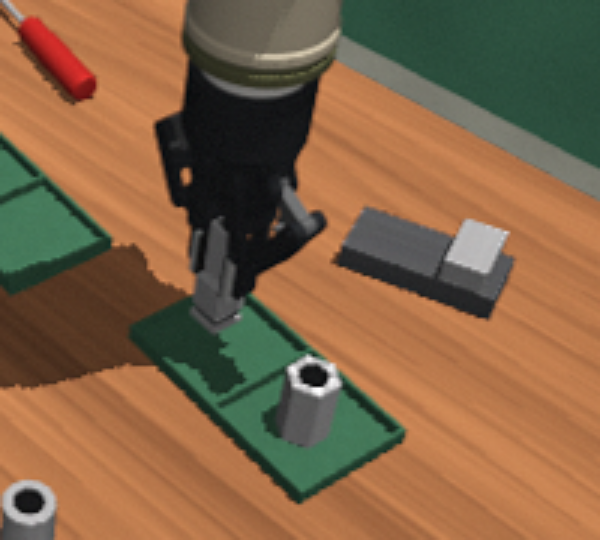

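The cartridge hangs straight over the free compartment (215,310). Lowering.

Request:
step_arm:
  commands: [15,0,-0.009,-0.02,0,0,0,15,0,-0.009,-0.04,0,0,0,15,0,-0.009,-0.044,0,0,0,15,0,-0.009,-0.046,0,0,0,15,0,-0.009,-0.048,0,0,0,15,0,-0.009,-0.048,0,0,0,15,0,-0.009,-0.048,0,0,0,15,0,-0.009,-0.048,0,0,0,15,0,-0.009,-0.048,0,0,0,15,0,-0.009,-0.048,0,0,0]

```text
clock: 11.75
position: [0.6409, -0.114, 0.0361]
ee_rot: [0.071, 0.997, 0.0, 0.0]
ft_force: [-2.7, 0.7, 6.0]
grip_width: 0.264
grasp_force: 80.2
```

Request:
step_arm:
  commands: [40,0,0,0,0,0,0,40,0,0,0,0,0,0,40,0,0,0,0,0,0,40,0,0,0.05,0,0,0,40,0,0,0.12,0,0,0,40,0,0,0.2,0,0,0,50,0,0,0.22,0,0,0,55,-0.06,0.05,0.22,0,0,-0.02,55,-0.12,0.1,0.22,0,0,-0.05,55,-0.12,0.1,0.22,0,0,-0.08]

```text
clock: 13.0
position: [0.5664, -0.0511, 0.1664]
ee_rot: [0.195, 0.981, 0.001, -0.001]
ft_force: [-0.4, -0.6, 0.8]
grip_width: 0.644
grasp_force: 0.0
```

```bash
python3 - <<'E'
from h import *
camera("top");camera("top")
cv2.imwrite("pics/t5.png",camera("side")[:,:,::-1])
move([.457,.042,.015],np.radians(57.6))
E
```

```text
pos [ 0.5685 -0.0538  0.167 ] yaw 1.179 shift [-0.186  0.16  -0.253] turn -0.055
```

View pics/t5.png

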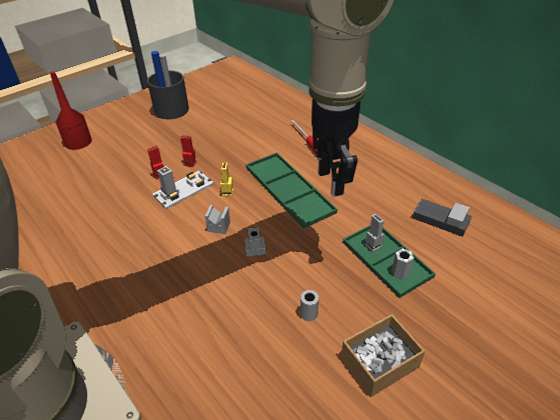

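The stepped cartridge stands at (375,235) beside the nut at (403,262); the two-compartment kit is done. Next the T-slot nut.

Request:
step_arm:
  commands: [58,-0.07,0.06,0,0,0,-0.02,58,-0.14,0.12,0,0,0,-0.04,58,-0.186,0.16,0,0,0,-0.055,58,-0.186,0.16,-0.04,0,0,-0.055,58,-0.186,0.16,-0.12,0,0,-0.055,58,-0.186,0.16,-0.15,0,0,-0.055,58,-0.186,0.16,-0.15,0,0,-0.055,58,-0.186,0.16,-0.15,0,0,-0.055,58,-0.186,0.16,-0.15,0,0,-0.055,58,-0.186,0.16,-0.15,0,0,-0.055]

```text
clock: 14.4
position: [0.4575, 0.0421, 0.078]
ee_rot: [0.279, 0.96, 0.0, 0.0]
ft_force: [0.4, -0.2, 0.3]
grip_width: 0.676
grasp_force: 0.0
```

```bash
python3 - <<'E'
from h import *
move([.457,.042,.015],np.radians(57.6))
E
```

```text
pos [0.4575 0.0421 0.078 ] yaw 1.005 shift [-0.001 -0.    -0.105] turn 0.0
```

Request:
step_arm:
  commands: [58,0,0,-0.05,0,0,0,58,0,0,-0.09,0,0,0,58,0,0,-0.105,0,0,0,58,0,0,-0.105,0,0,0,25,0,0,-0.105,0,0,0,25,0,0,-0.105,0,0,0,25,0,0,-0.105,0,0,0,25,0,0,-0.105,0,0,0,25,0,0,0,0,0,0,25,0,0,0.05,0,0,0]
  squeeze: 80

```text
clock: 15.65
position: [0.4579, 0.0419, 0.1101]
ee_rot: [0.28, 0.96, 0.001, 0.001]
ft_force: [0.0, 0.6, -3.7]
grip_width: 0.389
grasp_force: 81.5
```

```bash
python3 - <<'E'
from h import *
o=get_obs();print(o["grip_width"]*85.4,o["ft_force"])
camera("top");camera("top");camera("top")
move([.621,.054,.05],np.radians(81))
E
```

```text
33.22696716633045 [ 0.03581695  0.60382525 -3.69167237]
pos [0.4579 0.0424 0.1087] yaw 1.005 shift [ 0.272  0.019 -0.098] turn 0.13
```

Request:
step_arm:
  commands: [25,0.08,0,0,0,0,0.03,25,0.16,0.01,0,0,0,0.07,25,0.24,0.019,0,0,0,0.11,25,0.272,0.019,0,0,0,0.13,25,0.272,0.019,0,0,0,0.13,25,0.272,0.019,-0.06,0,0,0.13,25,0.272,0.019,-0.12,0,0,0.13,25,0.272,0.019,-0.13,0,0,0.13,25,0.272,0.019,-0.13,0,0,0.13,25,0.272,0.019,-0.13,0,0,0.13]

```text
clock: 17.05
position: [0.6211, 0.0534, 0.0309]
ee_rot: [0.079, 0.997, 0.0, 0.001]
ft_force: [-0.0, 0.8, -2.4]
grip_width: 0.383
grasp_force: 81.1
```

```bash
python3 - <<'E'
from h import *
print(get_obs()["ft_force"])
move([.621,.054,.019],np.radians(81))
E
```

```text
[-0.00634754  0.82543234 -2.37241038]
pos [0.6211 0.0534 0.0309] yaw 1.412 shift [-0.     0.001 -0.02 ] turn 0.0
```

Request:
step_arm:
  commands: [25,0,0,-0.014,0,0,0,25,0,0,-0.018,0,0,0,25,0,0,-0.02,0,0,0,25,0,0,-0.02,0,0,0,48,0,0,-0.02,0,0,0,48,0,0,-0.02,0,0,0,48,0,0,-0.02,0,0,0,48,0,0,0.04,0,0,0,48,0,0,0.12,0,0,0,60,0,0,0.17,0,0,0]

```text
clock: 18.3
position: [0.6209, 0.0533, 0.1337]
ee_rot: [0.079, 0.997, 0.0, 0.001]
ft_force: [0.7, 1.2, 0.0]
grip_width: 0.701
grasp_force: 0.0
```

```bash
python3 - <<'E'
from h import *
for _ in range(3): camera("top")
cv2.imwrite("pics/t6.png",cv2.resize(camera("side")[120:300,180:440,::-1],None,fx=3,fy=3))
move([.439,.144,.08],np.radians(126.3)); print(get_obs()["joint_pos"].round(2))
E
```

```text
pos [0.6203 0.0535 0.1314] yaw 1.413 shift [-0.302  0.151 -0.086] turn 0.252
[-0.55  0.43  0.51  1.61 -0.22  1.16  1.42]
```

View pics/t6.png

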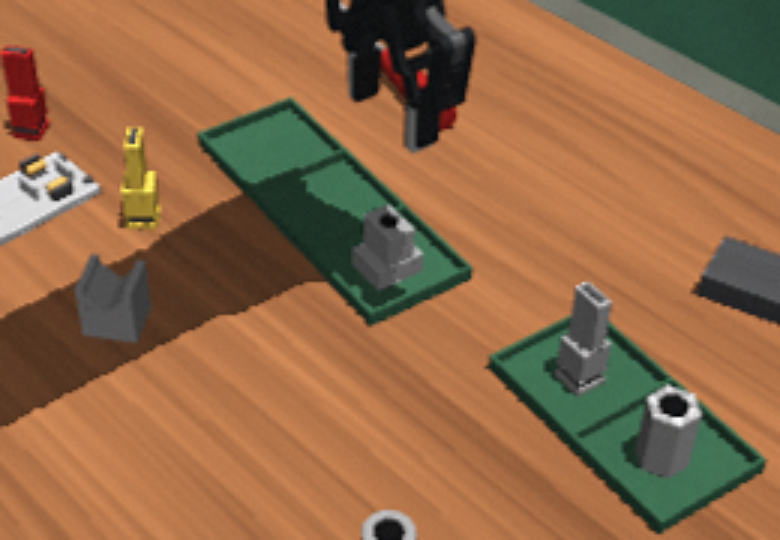

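Request:
step_arm:
  commands: [62,-0.08,0.04,0.05,0,0,0.05,62,-0.16,0.08,0.05,0,0,0.1,62,-0.24,0.12,0.05,0,0,0.15,62,-0.302,0.151,0.05,0,0,0.2,62,-0.302,0.151,0,0,0,0.252,62,-0.302,0.151,-0.08,0,0,0.252,62,-0.302,0.151,-0.086,0,0,0.252,62,-0.302,0.151,-0.086,0,0,0.252,62,-0.302,0.151,-0.086,0,0,0.252,62,-0.302,0.151,-0.086,0,0,0.252]

```text
clock: 19.75
position: [0.4397, 0.1443, 0.0808]
ee_rot: [-0.311, 0.95, 0.0, 0.001]
ft_force: [0.6, -0.8, -0.2]
grip_width: 0.727
grasp_force: 0.0
```

```bash
python3 - <<'E'
from h import *
move([.439,.144,.015],np.radians(126.3)); print(get_obs()["joint_pos"].round(2))
E
```

```text
pos [0.4397 0.1443 0.0808] yaw 2.204 shift [-0.001 -0.001 -0.11 ] turn 0.0
[-0.76  0.12  0.37  2.07 -0.05  0.96  1.84]
```

Request:
step_arm:
  commands: [62,0,0,-0.05,0,0,0,62,0,0,-0.09,0,0,0,62,0,0,-0.11,0,0,0,62,0,0,-0.11,0,0,0,28,0,0,-0.11,0,0,0,28,0,0,-0.11,0,0,0,28,0,0,-0.11,0,0,0,28,0,0,-0.11,0,0,0,28,0,0,0,0,0,0,28,0,0,0.05,0,0,0]
  squeeze: 80

```text
clock: 21.0
position: [0.4397, 0.1441, 0.1124]
ee_rot: [-0.311, 0.95, 0.0, 0.001]
ft_force: [-0.2, -0.2, -3.6]
grip_width: 0.453
grasp_force: 83.1
```

```bash
python3 - <<'E'
from h import *
o=get_obs();print(o["grip_width"]*85.4,o["ft_force"])
for _ in range(3): camera("top")
move([.634,.136,.03],np.radians(81))
E
```

```text
38.6810749033609 [-0.24813884 -0.24573971 -3.5920789 ]
pos [0.4399 0.1445 0.1112] yaw 2.204 shift [ 0.324 -0.014 -0.135] turn -0.252
```

Request:
step_arm:
  commands: [28,0.07,-0.01,0,0,0,-0.05,28,0.15,-0.014,0,0,0,-0.1,28,0.23,-0.014,0,0,0,-0.15,28,0.3,-0.014,0,0,0,-0.2,28,0.324,-0.014,0,0,0,-0.252,28,0.324,-0.014,-0.02,0,0,-0.252,28,0.324,-0.014,-0.1,0,0,-0.252,28,0.324,-0.014,-0.135,0,0,-0.252,28,0.324,-0.014,-0.135,0,0,-0.252,28,0.324,-0.014,-0.135,0,0,-0.252]

```text
clock: 22.4
position: [0.6342, 0.1357, 0.0301]
ee_rot: [0.079, 0.997, 0.0, 0.001]
ft_force: [0.4, 0.4, -3.6]
grip_width: 0.451
grasp_force: 82.8
```

```bash
python3 - <<'E'
from h import *
print(get_obs()["ft_force"])
move([.634,.136,.019],np.radians(81))
E
```

```text
[ 0.37589234  0.36350574 -3.60785489]
pos [0.6342 0.1357 0.0301] yaw 1.413 shift [-0.     0.001 -0.019] turn 0.0
```

Request:
step_arm:
  commands: [28,0,0,-0.014,0,0,0,28,0,0,-0.018,0,0,0,28,0,0,-0.019,0,0,0,28,0,0,-0.019,0,0,0,52,0,0,-0.019,0,0,0,52,0,0,-0.019,0,0,0,52,0,0,-0.019,0,0,0,52,0,0,0.04,0,0,0,52,0,0,0.12,0,0,0,52,0,0,0.22,0,0,0]

```text
clock: 23.65
position: [0.6327, 0.1355, 0.1613]
ee_rot: [0.079, 0.997, -0.0, -0.001]
ft_force: [1.9, 0.2, 0.5]
grip_width: 0.611
grasp_force: 0.0
```

```bash
python3 - <<'E'
from h import *
for _ in range(4): camera("top")
move([.4145,.300,.12],np.radians(90.5)); print(get_obs()["joint_pos"].round(2))
E
```

```text
pos [0.6341 0.1357 0.162 ] yaw 1.413 shift [-0.366  0.274 -0.07 ] turn 0.053
[-0.69  0.46  0.55  1.51 -0.25  1.24  1.31]
```

Request:
step_arm:
  commands: [50,-0.08,0.06,0,0,0,0.02,50,-0.16,0.12,0,0,0,0.04,50,-0.24,0.18,0,0,0,0.053,50,-0.32,0.24,0,0,0,0.053,50,-0.366,0.276,0,0,0,0.053,50,-0.366,0.276,0,0,0,0.053,50,-0.366,0.276,-0.07,0,0,0.053,50,-0.366,0.276,-0.07,0,0,0.053,50,-0.366,0.276,-0.07,0,0,0.053,50,-0.366,0.276,-0.07,0,0,0.053]

```text
clock: 25.1
position: [0.4147, 0.3014, 0.1199]
ee_rot: [-0.004, 1.0, 0.001, 0.001]
ft_force: [0.2, -0.1, 0.3]
grip_width: 0.582
grasp_force: 0.0
```

```bash
python3 - <<'E'
from h import *
move([.4145,.301,.038],np.radians(90.5))
E
```

```text
pos [0.4147 0.3014 0.1199] yaw 1.579 shift [-0.    -0.001 -0.137] turn 0.0
```

Request:
step_arm:
  commands: [50,0,0,-0.05,0,0,0,50,0,0,-0.1,0,0,0,50,0,0,-0.137,0,0,0,50,0,0,-0.137,0,0,0,50,0,0,-0.137,0,0,0,15,0,0,-0.137,0,0,0,15,0,0,-0.137,0,0,0,15,0,0,-0.137,0,0,0,15,0,0,-0.137,0,0,0,15,0,0,-0.137,0,0,0]
  squeeze: 80

```text
clock: 26.35
position: [0.4144, 0.3016, 0.0376]
ee_rot: [-0.004, 1.0, 0.001, 0.0]
ft_force: [-1.2, -1.2, 7.6]
grip_width: 0.268
grasp_force: 77.8
```

Request:
step_arm:
  commands: [15,0,0,0.01,0,0,0,15,0,0,0.025,0,0,0,15,0,0,0.05,0,0,0,15,0,0,0.1,0,0,0,15,0,0,0.17,0,0,0,15,0,0,0.22,0,0,0,15,0,0,0.22,0,0,0,15,0.08,-0.03,0.22,0,0,-0.01,15,0.17,-0.06,0.22,0,0,-0.02,15,0.17,-0.06,0.22,0,0,-0.053]

```text
clock: 27.6
position: [0.5186, 0.2617, 0.1673]
ee_rot: [0.083, 0.997, -0.002, 0.0]
ft_force: [0.2, 0.0, -3.5]
grip_width: 0.273
grasp_force: 79.5
```

```bash
python3 - <<'E'
from h import *
o=get_obs();print(o["grip_width"]*85.4,o["ft_force"])
for _ in range(3): camera("top")
move([.647,.218,.055],np.radians(81))
E
```

```text
23.30924432634419 [ 2.12306585e-01  3.33378528e-03 -3.45476519e+00]
pos [0.5151 0.265  0.1674] yaw 1.414 shift [ 0.22  -0.078 -0.187] turn -0.0
```

Request:
step_arm:
  commands: [15,0.08,-0.03,0,0,0,0,15,0.16,-0.06,0,0,0,0,15,0.22,-0.078,0,0,0,0,15,0.22,-0.078,0,0,0,0,15,0.22,-0.078,-0.08,0,0,0,15,0.22,-0.078,-0.15,0,0,0,15,0.22,-0.078,-0.187,0,0,0,15,0.22,-0.078,-0.187,0,0,0,15,0.22,-0.078,-0.187,0,0,0,15,0.22,-0.078,-0.187,0,0,0]

```text
clock: 29.0
position: [0.6488, 0.2188, 0.0583]
ee_rot: [0.079, 0.997, 0.001, 0.001]
ft_force: [0.3, -0.8, -2.4]
grip_width: 0.272
grasp_force: 79.6
```

```bash
python3 - <<'E'
from h import *
print(get_obs()["ft_force"])
cv2.imwrite("pics/t7.png",cv2.resize(camera("side")[90:270,180:400,::-1],None,fx=3,fy=3))
move([.647,.218,.033],np.radians(81))
E
```

```text
[ 0.27728948 -0.75635707 -2.37242106]
pos [0.6486 0.2187 0.0579] yaw 1.413 shift [-0.003 -0.001 -0.042] turn 0.0
```

View pics/t7.png

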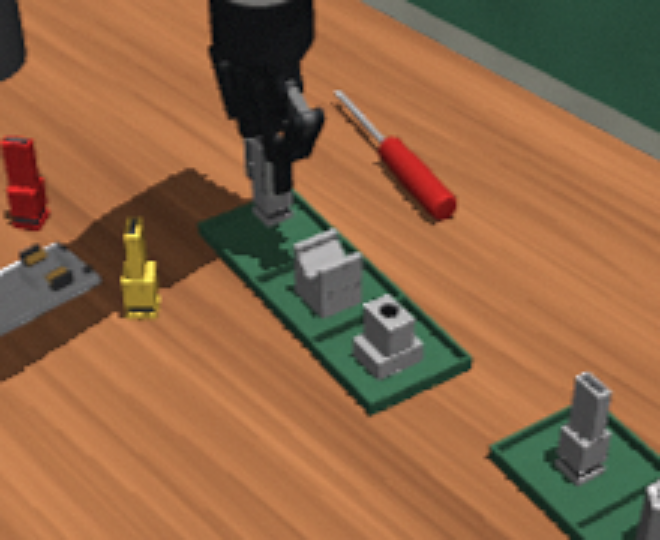

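The vee block (328,280) and T-nut (388,335) stand in place; the square cartridge hangs over the last compartment (270,205). Lowering it.

Request:
step_arm:
  commands: [15,-0.003,-0.001,-0.02,0,0,0,15,-0.003,-0.001,-0.034,0,0,0,15,-0.003,-0.001,-0.038,0,0,0,15,-0.003,-0.001,-0.04,0,0,0,15,-0.003,-0.001,-0.041,0,0,0,15,-0.003,-0.001,-0.042,0,0,0,15,-0.003,-0.001,-0.042,0,0,0,15,-0.003,-0.001,-0.042,0,0,0,15,-0.003,-0.001,-0.042,0,0,0,15,-0.003,-0.001,-0.042,0,0,0]

```text
clock: 30.3
position: [0.6461, 0.2177, 0.0327]
ee_rot: [0.079, 0.997, 0.0, -0.0]
ft_force: [-7.7, -1.5, 12.4]
grip_width: 0.272
grasp_force: 81.4
```

Request:
step_arm:
  commands: [15,0,0,0.001,0,0,0,15,0,0,0.001,0,0,0,40,0,0,0.001,0,0,0,40,0,0,0.001,0,0,0,40,0,0,0.001,0,0,0,40,0,0,0.05,0,0,0,40,0,0,0.12,0,0,0,40,0,0,0.2,0,0,0,40,0,0,0.25,0,0,0,40,-0.08,0.05,0.28,0,0,0]

```text
clock: 31.55
position: [0.6005, 0.2444, 0.2008]
ee_rot: [0.082, 0.997, -0.0, 0.002]
ft_force: [-0.2, 1.9, 0.4]
grip_width: 0.47
grasp_force: 0.0
```

Request:
step_arm:
  commands: [40,-0.05,0.1,0,0,0,0,40,-0.1,0.18,0,0,0,0,40,-0.15,0.26,0,0,0,0,40,-0.2,0.34,0,0,0,0,40,-0.2,0.34,0,0,0,0,40,-0.2,0.34,0,0,0,0,40,-0.2,0.34,0,0,0,0,40,-0.2,0.34,0,0,0,0,40,-0.2,0.34,0,0,0,0,40,-0.2,0.34,0,0,0,0]

```text
clock: 32.8
position: [0.4782, 0.4516, 0.1992]
ee_rot: [0.079, 0.997, 0.0, -0.0]
ft_force: [-0.6, 0.5, -0.1]
grip_width: 0.468
grasp_force: 0.0
```

```bash
python3 - <<'E'
from h import *
t=cv2.resize(camera("top")[100:280,100:460,::-1],(792,396)); 
cv2.imwrite("pics/t8.png",t)
s=camera("side")[120:330,130:450,::-1]; cv2.imwrite("pics/t9.png",cv2.resize(s,(800,525)))
E
```

```text
(no output)
```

View pics/t8.png

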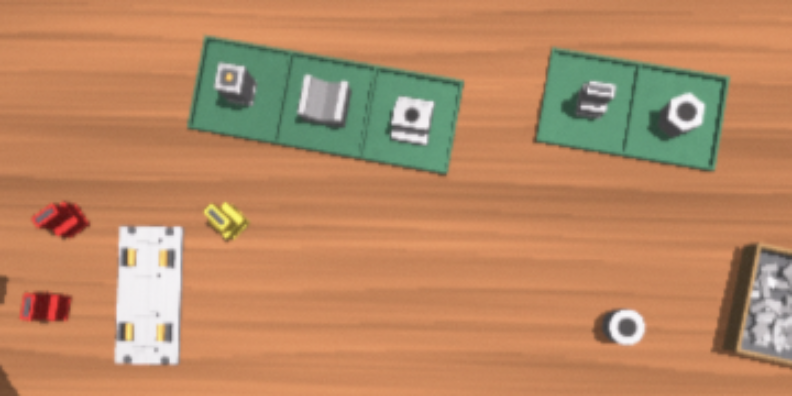

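View pics/t9.png

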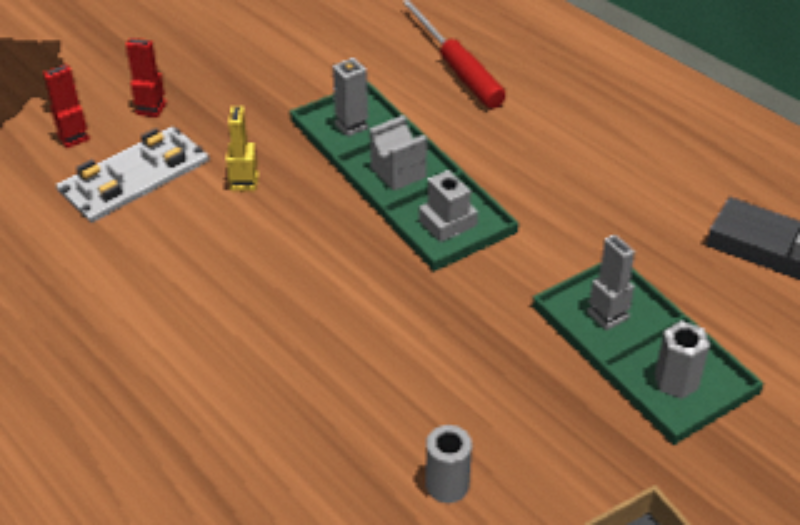

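All five parts stand upright in their own compartments: square (235,80), vee (323,100), T-nut (412,118), step (595,97), hex (685,112). The bush (627,327) and the red and yellow look-alikes are untouched.

```bash
python3 -c "
from workcell import *
print(hand_in())"
```

```text
the job is handed in; nothing more can be done
None
```

Both kits are made up and handed in after about 33 s on the robot's clock: all five parts stand upright in their own compartments, and the bush and the look-alikes were left where they stood.

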